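# Stack the sample filter holder and drop its keyed cap home

### The arm

A 6-joint arm with a two-finger parallel gripper is mounted at the origin on the work surface. World frame = base frame: x ahead of the robot, y to its left, z up, the work surface at z = 0. Lengths are in mm, angles in rad, forces in N, time in s.
With the tool pointing down it reaches from about 350 to 875 mm from the base axis. Payload 4.2 kg.
Tool frame: the origin (TCP) lies at the very end of the fingers, on their centre line; the grasp point (between the pads) lies 19 mm behind it; z points along the fingers, y is the line along which they close (so a half turn about z gives the same grasp; the last joint's range is limited). The gripper opens to 85 mm and grips with 20 to 120 N. Pads are 22 mm wide; open, the fingers measure 114 mm over their backs; the gripper's body (76 mm by 85 mm) begins 54 mm behind the grasp point. The pads swing forward as they close: fully open they stand 13 mm farther back than shut.
Start: joints at [1.414, 0.385, 0.008, 0, -1.194, -0.259], TCP at [252.418, 571.738, 231.312] pointing down, gripper open.
Joint ranges: [-3.14, 3.14], [-1.21, 2.06], [-1.07, 1.41], [-3.16, 2.05], [-2.99, -0.16], [-3.1, 3.1]. Speed limits (rad/s): [2.79, 2.79, 3.14, 3.14, 3.14, 3.14].

### API

Orientations are given as a unit quaternion [x, y, z, w].
In Python, from bench import arm gives the robot as it stands.
- The arm moves only by the tool servo_tool, never from a script. Its argument "rows" is a list that holds one entry, the list of rows, each a list of 7 numbers: the finger opening in mm, from 0 to 85.4, then the shift along the tool's x, y, z in mm, then the turn, a rotation vector about the tool's x, y, z in rad. A call has 1 to 10 rows; each row is the pose to reach, as a shift and turn from the pose commanded when the call began, along the tool's axes at that moment; what a row does not reach only later rows make up. A row lasts 1/8 s, in which the tool goes at most 62.5 mm and 10.7 degrees, less where a joint would pass 70% of its speed; a pose out of reach is approached as far as the arm can. A call with a gripper value outside its range is refused whole. The fingers move at their own pace and stop on an object; the grip force is fixed at half the most. Time passes only in rows, so rows that repeat a pose let the fingers close. It gives the time, the measured TCP pose, the force, the opening and the grip force at its end, in the units of the state.
- arm.read_state(): the state, without advancing time (a new reading comes with each control period).
- arm.get_image(name): name is "side" or "top"; returns the picture (480x640x3 uint8, red, green, blue); there is no depth.
- arm.camera_params(name): a dict with "intrinsics" (3x3 intrinsics, pixels), "R" (3x3) and "t" (3): a world point X has camera coordinates R X + t. Camera axes: x right, y down, z forward; pixel columns grow to the right and rows downward; lengths in mm; the calibration is good to about 2 mm. A picture is of the moment at which its call begins. camera_params takes no time and is no camera call.
- arm.job_done(): hands the job in; it is judged then, once.
The state is a dict: "clock": time; "joints": joint angles; "joint_vel": joint speeds; "joint_efforts": joint torques, N m; "position": TCP position; "ee_rot": TCP orientation; "contact_force": force on the tool from outside, world axes, zero at the start; "wrist_torque": the same for the moment, N m; "gripper_width": finger opening in mm; "grasp_force": force on a finger pad.
Only numpy, scipy, OpenCV 4.12 (cv2) and the standard library are available. Lean on these libraries where they do the work, as an engineer would, in place of code of your own. Each camera call takes 0.05 s, during which the arm holds its last target. There are 200 camera calls.

### The job

Make up the filter holder in its order: slide the slotted support plate along the deck until it is fully home against the post, then put the spacer ring over the post flat on the plate, then the cap on top, slot over the post's tongue, until it lies flat on the spacer, and let go. Nobody knows exactly how the tongue is turned, so feel for it with a light touch and never force the cap (a push of 60 N or more on the holder breaks it). Do not knock over the medium bottle.

Things in the scene. Friction and masses are not known exactly. Their poses are not given: they have to be found in the camera images.
- holder: Fixed grey metal filter holder. Origin: on the bench, on its post's axis. x runs along the deck, away from the end where the plate starts; z up. Deck 195 x 134 mm, x = -135 to +60 mm, top 15 mm up. A rail along each long side, 11 mm wide, top 25 mm up, 112 mm apart inside. Round steel post, 24 mm diameter, round part ending 55 mm up, tongue on top.
- post_axis (a point): Point on the post's axis at the height of the deck's top (15 mm above the bench).
- tongue_top (a point): Centre of the flat top of the post's tongue, 75 mm above the bench: a steel key 24 mm long, 8.5 mm thick, 20 mm tall, square edges. It is stiff and stays as left, its length turned up to 0.65 rad (37 degrees) either way from the holder's x. That angle is NOT measured (these axes are the holder's): see it from above or feel it. A cap over about 0.15 rad off will not enter.
- support: Loose steel plate, 100 (x) x 108 x 8 mm, 0.2 to 0.4 kg, on the deck between the rails (2 mm play a side), x along the holder's x. Origin: centre of underside. Slot 30 mm wide, open to +x, ends at x = -12 mm, so origin on post axis = home. Lip to push at the -x edge: 90 mm wide, 4 mm thick, outer face at x = -50 mm, top 28 mm above the underside. Starts 50 to 78 mm short of home.
- spacer: Loose white plastic ring, outside diameter 64 mm, hole 30 mm, 34 mm tall, about 0.15 kg, same both ways up, its axis upright on the bench. Origin: centre of its underside. In place on the support plate its underside is 23 mm above the holder's origin.
- cap: Loose grey plastic cap, about 0.25 kg: flange 80 mm diameter, 10 mm thick, square hub on top 46 x 46 mm, sides along its x and y, top 45 mm above the underside. Central slot right through, 29 mm along x, 13.5 mm along y. Origin: centre of underside, which is 75 mm above the bench when lying on the tongue's top and 57 mm when home on the spacer. Fits either way round (half a turn).
- medium_bottle: Bystander: amber glass bottle, 68 mm in diameter, 160 mm tall, loose. Origin: centre of its underside.
Not all that is in view belongs to the job. Of the things that look like the spacer, the largest one is meant. Of the things shaped like the support, the steel one is meant.

How it is judged (in metres and radians):
On the way, in this order (a step that is already met when the one before it is completed fails the run):
1. the support plate is slid home against the post, flat on the deck (x of support in the frame of holder above -0.003 m and z of support in the frame of holder below 0.018 m and angle between support's own z axis and vertical below 0.03 rad), for 0.1 s.
2. the spacer ring lies flat on the support plate around the post (all of step 1 and horizontal distance between spacer and post_axis below 0.0045 m and z of spacer in the frame of holder between 0.02 and 0.0255 m and angle between spacer's own z axis and vertical below 0.04 rad), for 0.1 s.
3. the cap has dropped over the tongue and lies flat on the spacer (all of step 2 and horizontal distance between cap and post_axis below 0.004 m and z of cap in the frame of holder between 0.054 and 0.0595 m and angle between cap's own z axis and vertical below 0.04 rad), for 0.1 s.
At the end, for the whole second after the job is handed in: Support plate flat on the deck within 3 mm of home; spacer ring flat on it, within 2.5 mm in height and 4.5 mm of the post axis; cap over the tongue, flat on the spacer, within 2.5 mm in height, 4 mm of the axis, 2 degrees; all at rest, bottle upright (all of step 3 and linear speed of each of cap, spacer below 0.02 m/s and angle between medium_bottle's own z axis and vertical below 0.3 rad); the robot touches nothing.
It fails at once if the cap is forced: it presses on the holder or its tongue with 60 N or more (contact force between cap and holder above 60 N).
It fails at once if the medium bottle is knocked over (angle between medium_bottle's own z axis and vertical above 0.5 rad).
It also fails if it takes over 72 s, if anything falls off the work surface, if the arm or the gripper's body presses on something with over 40 N, if the wrist force passes 120 N, or if a joint passes its speed limit or range.

## Working session

There is one attempt and no reset: what is moved stays moved. The work goes in short steps, Python scripts to look and compute and a tool call to move; the robot and the scene stay as the last step left them, time stands still between calls to the robot, and variables do not carry over. Pictures are saved under pics/ and viewed, at most 10 in all, crops included, and the job is handed in when it is done.

Besides the shell and the picture viewer there is one more tool, called after "Call:" by a JSON object that holds its "op" and its "data". servo_tool: Moves the arm, as the interface text tells. Its arguments: {"type":"object","properties":{"rows":{"type":"array"}},"required":["rows"]}

```bash
mkdir -p pics; ls; python3 - <<'E'
from bench import arm
import cv2
for n in("top","side"):
    im=arm.get_image(n); cv2.imwrite(f"pics/{n}0.png",im[:,:,::-1])
    p=arm.camera_params(n); print(n,p)
s=arm.read_state(); print(s['clock'],s['position'],s['ee_rot'],s['gripper_width'])
E
```

```text
pics
top {'intrinsics': array([[543.01893703,   0.        , 318.52316348],
       [  0.        , 543.01893703, 231.92190039],
       [  0.        ,   0.        ,   1.        ]]), 'R': array([[ 5.96724035e-02, -9.98217638e-01, -8.66710612e-04],
       [-9.77973039e-01, -5.82881797e-02, -2.00427598e-01],
       [ 2.00019845e-01,  1.28076161e-02, -9.79708133e-01]]), 't': array([  23.82570915,  568.16004059, 1123.05266914])}
side {'intrinsics': array([[484.20048948,   0.        , 323.83798592],
       [  0.        , 484.20048948, 235.85046978],
       [  0.        ,   0.        ,   1.        ]]), 'R': array([[-0.88030077, -0.47437688, -0.00609325],
       [-0.35860775,  0.67376702, -0.64609479],
       [ 0.31059786, -0.56657266, -0.76323286]]), 't': array([503.27785397, 206.83894587, 957.53895622])}
0.1 [252.24673574 571.27702403 230.33286352] [ 9.78447387e-01 -2.06493959e-01 -1.41244966e-04  9.67508874e-04] 85.6976195223381
```

View pics/top0.png

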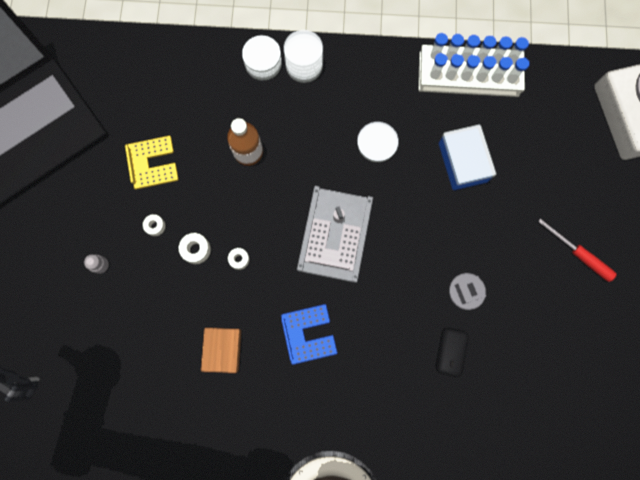

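View pics/side0.png

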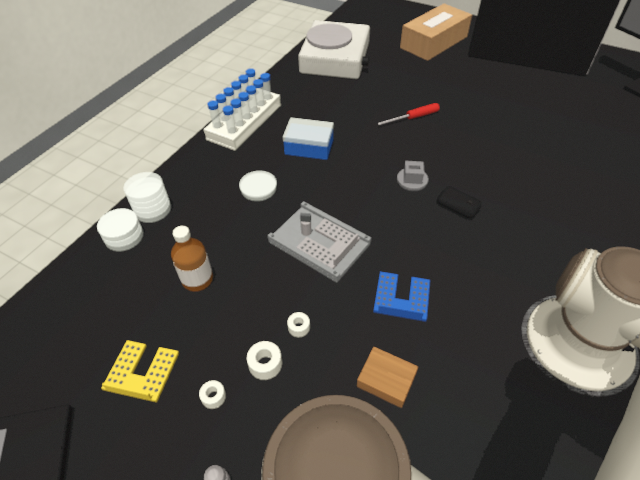

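The top picture shows the candidates:
- **Rings:** (153,225), (194,248) and (238,259). The largest, (194,248), is the spacer.
- **Slotted plates:** yellow (152,162), blue (309,334) and steel (335,243) in the holder. The steel one is the support.
- **Cap:** (467,291). The petri dish at (378,141) is not the cap.
- **Bottle:** (245,143).

Next I check these choices in close crops.

```bash
cat > h.py <<'E'
import numpy as np,cv2
from bench import arm
P={n:arm.camera_params(n) for n in("top","side")}
def proj(X,n="top"):
    p=P[n]; c=np.atleast_2d(X)@p["R"].T+p["t"]; q=c@p["intrinsics"].T; return q[:,:2]/q[:,2:]
def ray(uv,z,n="top"):
    p=P[n]; d=p["R"].T@np.linalg.inv(p["intrinsics"])@np.array([uv[0],uv[1],1.]); C=-p["R"].T@p["t"]
    return C+d*(z-C[2])/d[2]
E
python3 - <<'E'
import numpy as np,cv2
from h import *
im=cv2.imread("pics/top0.png")
def crop(x,y,w,h,s):
    return cv2.resize(im[y:y+h,x:x+w],None,fx=s,fy=s,interpolation=cv2.INTER_CUBIC)
A=crop(290,180,90,110,5)            #450x550
B=np.vstack([crop(172,220,50,40,7)[:275,:350],crop(442,271,50,40,7)[:275,:350]])
cv2.imwrite("pics/crop1.png",np.hstack([A,B]))
E
```

```text
(no output)
```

View pics/crop1.png

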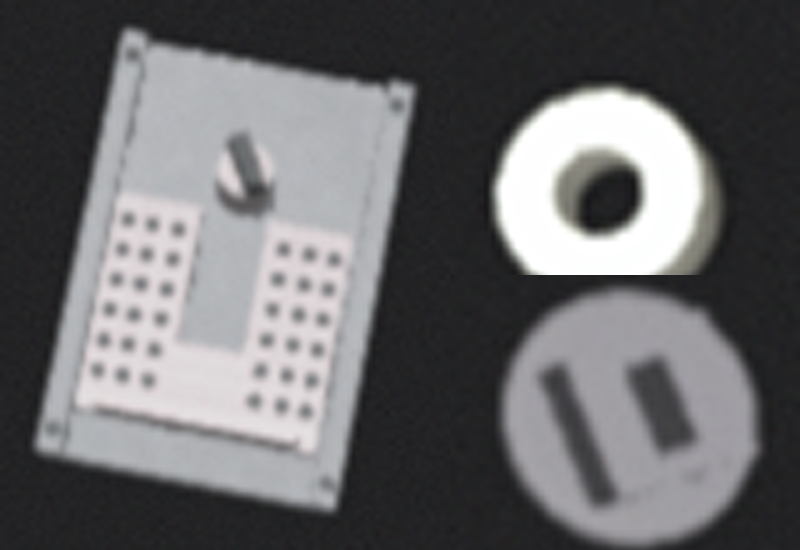

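The crop confirms the steel plate with its U open toward the post (tongue near crop (250,165)), the largest ring, and the cap with its slot at crop (660,405). The dark strip at (578,435) is the hub's side. Now I fit the poses.

```bash
python3 - <<'E'
from h import *
from scipy.optimize import least_squares
im=cv2.imread("pics/top0.png"); g=cv2.cvtColor(im,6)
# holder: outline contour
def biggest(mask,box):
    x,y,w,h=box; m=np.zeros_like(mask); m[y:y+h,x:x+w]=mask[y:y+h,x:x+w]
    return max(cv2.findContours(m,cv2.RETR_EXTERNAL,cv2.CHAIN_APPROX_NONE)[0],key=cv2.contourArea)[:,0,:]
M=((g>90)*255).astype(np.uint8)
c=biggest(M,(290,180,90,110)); print("rect",cv2.minAreaRect(c))
def rot(a): return np.array([[np.cos(a),-np.sin(a)],[np.sin(a),np.cos(a)]])
def W(p,q,z): return np.c_[np.atleast_2d(q)@rot(p[2]).T+p[:2],np.full(len(np.atleast_2d(q)),z)]
def iou(p,masks,obs): pass
# soft silhouette fit
def sil(pieces,S=8,box=None):
    x,y,w,h=box; m=np.zeros((h*S,w*S),np.uint8)
    for pts in pieces:
        hull=cv2.convexHull(((proj(pts)-[x,y]+.5)*S).astype(np.float32)); cv2.fillPoly(m,[np.round(hull).astype(np.int32)],255)
    return cv2.resize(m,(w,h),interpolation=cv2.INTER_AREA)/255.
from scipy.optimize import minimize
def fit(p0,pieces,box,lo,hi,sc):
    x,y,w,h=box; o=np.clip((g[y:y+h,x:x+w].astype(float)-lo)/(hi-lo),0,1)
    f=lambda p:((sil(pieces(p),box=box)-o)**2).sum()
    s=np.vstack([p0]+[np.array(p0)+np.eye(len(p0))[i]*sc[i] for i in range(len(p0))])
    r=minimize(f,p0,method="Nelder-Mead",options=dict(initial_simplex=s,xatol=.01,fatol=.001)); return r.x,r.fun
t=np.linspace(0,2*np.pi,60); circ=lambda r:np.c_[r*np.cos(t),r*np.sin(t)]
rc=lambda x0,x1,y0,y1:np.array([[x0,y0],[x1,y0],[x1,y1],[x0,y1]])
def box3(p,r,z0,z1): return np.vstack([W(p,r,z0),W(p,r,z1)])
c0=ray((335,233),20)
hold=lambda p:[box3(p,rc(-135,60,-67,67),0,15),box3(p,rc(-135,60,56,67),0,25),box3(p,rc(-135,60,-67,-56),0,25)]
a=None
for a0 in(-.25,0,.25):
    r=fit([c0[0]+37,c0[1],a0],hold,(290,180,90,110),30,140,[8,8,.1]); print("hold",r[0].round(3),r[1])
    if a is None or r[1]<a[1]: a=r
H=a[0]
print("tongue px pred",proj(W(H,[[0,0]],75)),proj(W(H,[[0,0]],55)))
s0=ray((193,247),34)
r=fit([s0[0],s0[1]],lambda p:[box3([p[0],p[1],0],circ(32),0,34)],(170,225,50,46),30,200,[5,5]); print("spacer",r[0].round(2),r[1])
k0=ray((467,291),5)
r=fit([k0[0],k0[1]],lambda p:[box3([p[0],p[1],0],circ(40),0,10)],(440,265,56,52),30,120,[5,5]); print("cap",r[0].round(2),r[1])
print(g[203:225,328:350]); print(g[280:306,455:485])
E
```

```text
rect ((334.9230651855469, 233.38461303710938), (61.580467224121094, 87.0755615234375), 11.309932708740234)
hold [ 6.11046e+02  1.60390e+01 -1.41000e-01] 56.36993883471392
hold [ 6.11008e+02  1.59070e+01 -1.44000e-01] 56.75735626157771
hold [ 6.10888e+02  1.60550e+01 -1.37000e-01] 57.26494844640173
tongue px pred [[339.00806233 210.88977664]] [[338.67911545 213.06234812]]
spacer [521.32 334.46] 84.05075740099963
cap [ 462.79 -279.41] 50.2777303601179
[[181 182 180 180 181 180 181 180 180 178 179 180 182 181 180 181 180 181
  179 179 179 178]
 [180 180 179 180 182 181 181 179 179 178 181 180 183 181 181 181 181 181
  180 177 178 177]
 [181 180 181 183 182 181 179 180 177 176 174 173 180 183 182 182 182 182
  181 178 178 176]
 [181 181 182 182 183 183 181 176 162 154 149 154 174 182 181 182 181 181
  181 180 179 179]
 [182 182 183 181 182 182 178 160 136 124 120 134 167 181 181 182 184 185
  182 179 180 180]
 [181 182 182 180 183 182 173 140 109 109 110 123 157 184 185 181 181 183
  182 181 181 182]
 [181 180 181 183 181 180 174 142 101 104 111 116 147 190 195 187 182 182
  180 183 183 
[... 3951 characters left out ...]
161 161 160 159 156 155
  159 158 150 146 144 153 158 159 158 149 108  56]
 [162 164 162 161 158 139  97  69  64  71 106 147 158 156 155 151 155 157
  159 158 158 157 156 157 157 158 155 132  81  41]
 [149 163 163 161 162 151 117  75  64  67  93 133 145 146 154 152 157 158
  159 161 159 159 158 160 160 158 144 105  55  34]
 [120 155 162 165 163 159 137 100  85  93 116 141 147 149 156 157 159 160
  159 160 160 158 159 159 157 147 118  69  36  34]
 [ 83 127 149 159 164 163 155 135 131 136 146 155 156 159 159 159 159 161
  159 160 157 160 159 157 146 115  76  43  34  33]
 [ 51  85 114 139 156 162 162 159 157 158 160 162 161 159 159 159 160 160
  160 160 160 160 154 144 115  71  42  30  33  35]]
```

```bash
python3 - <<'E'
from h import *
from scipy.optimize import minimize
im=cv2.imread("pics/top0.png"); g=cv2.cvtColor(im,6).astype(float)
def rot(a): return np.array([[np.cos(a),-np.sin(a)],[np.sin(a),np.cos(a)]])
def fit(p0,L,Wd,zs,box,lo,hi,sc,S=8):
    x,y,w,h=box; o=np.clip((hi-g[y:y+h,x:x+w])/(hi-lo),0,1)
    q=np.array([[-L,-Wd],[L,-Wd],[L,Wd],[-L,Wd]])/2
    def f(p):
        P=np.vstack([np.c_[q@rot(p[2]).T+p[:2],np.full(4,z)] for z in zs]); m=np.zeros((h*S,w*S),np.uint8)
        cv2.fillPoly(m,[np.round(cv2.convexHull(((proj(P)-[x,y]+.5)*S).astype(np.float32))).astype(np.int32)],255)
        m=cv2.GaussianBlur(m/255.,(0,0),.6*S)
        return ((cv2.resize(m,(w,h),interpolation=cv2.INTER_AREA)-o)**2).sum()
    best=None
    for a in np.arange(-.8,.81,.2)+p0[2]:
        s=np.vstack([[p0[0],p0[1],a]]+[np.array([p0[0],p0[1],a])+np.eye(3)[i]*sc[i] for i in range(3)])
        r=minimize(f,s[0],method="Nelder-Mead",options=dict(initial_simplex=s,xatol=.01,fatol=.001))
        if best is None or r.fun<best.fun: best=r
    return best.x.round(3),best.fun
H=np.array([611,16,-.14])
print("tongue",fit([611,16,0],24,8.5,(55,75),(333,203,12,12),108,185,[3,3,.1]))
k=ray((472,289.6),45); print("cap0",k)
print("slot",fit([k[0],k[1],.4],29,13.5,(45,),(465,280,13,19),66,159,[3,3,.1]))
# hub side strip line directions
for a,b,z in(((307.,261.6),(351.,269.),43),((332.6,249.4),(332.6,249.4),23)):
    for uv in(a,b): print((rot(H[2]).T@(ray(uv,z)[:2]-H[:2])).round(1))
# holder edges yaw
for a,b in(((314,186),(297.4,270.4)),((372.6,197),(357,282))):
    A,B=ray(a,25),ray(b,25); d=(A-B)[:2]; print("edge yaw",np.arctan2(d[1],d[0]),np.hypot(*d))
a=ray((343,254),23)
b=arm.read_state(); print(b['joints'],b['position'])
bm=((im[:,:,2]>im[:,:,0].astype(int)+40)*255).astype(np.uint8)[115:175,220:270]; ys,xs=np.nonzero(bm); print("bottle", ray((247,155),10), xs.mean()+220,ys.mean()+115)
E
```

```text
tongue (array([6.10338e+02, 1.67740e+01, 3.27000e-01]), np.float64(0.7307990750743654))
cap0 [ 461.55065446 -279.20603271   45.        ]
slot (array([ 4.62568e+02, -2.78472e+02,  3.95000e-01]), np.float64(0.7465285486223221))
[-117.3   47. ]
[-114.3  -49.9]
[-76.4  -2.2]
[-76.4  -2.2]
edge yaw -0.12583203420478892 196.52391010193057
edge yaw -0.13517780482794894 196.57940013859664
[ 1.41357262e+00  3.85491438e-01  6.77564292e-03 -4.09011206e-04
 -1.19399875e+00 -2.58606295e-01] [252.24673574 571.27702403 230.33286352]
bottle [748.22993807 235.62687954  10.        ] 243.6611295681063 140.04152823920265
```

```bash
cat > go.py <<'E'
import sys; from h import *; from scipy.spatial.transform import Rotation as R
s=arm.read_state(); Q=R.from_quat(s['ee_rot'])
def go(x,y,z,yaw):
    T=R.from_euler('z',yaw)*R.from_euler('x',np.pi)
    rv=(Q.inv()*T).as_rotvec(); sh=Q.inv().apply(np.array([x,y,z])-s['position'])
    print("shift",sh.round(1),"turn",rv.round(3))
if __name__=="__main__":
    X=Q.apply([1,0,0]); print("t",round(s['clock'],2),"pos",np.round(s['position'],1),"yaw",round(np.arctan2(X[1],X[0]),3),"F",np.round(s['contact_force'],1),"w",round(s['gripper_width'],1))
    a=[float(v) for v in sys.argv[1:]]
    for i in range(0,len(a),4): go(*a[i:i+4])
E
python3 go.py 470 35.5 100 -0.135 470 35.5 24 -0.135
```

```text
t 0.1 pos [252.2 571.3 230.3] yaw -0.416 F [-0.7  0.1 -0.9] w 85.7
shift [415.7 401.8 131.2] turn [ 0.002  0.    -0.281]
shift [415.7 401.7 207.2] turn [ 0.002  0.    -0.281]
```

Call:
{"op": "servo_tool", "data": {"rows": [[[0, 415.7, 401.8, 60, 0, 0, -0.281], [0, 415.7, 401.8, 60, 0, 0, -0.281], [0, 415.7, 401.8, 60, 0, 0, -0.281], [0, 415.7, 401.8, 60, 0, 0, -0.281], [0, 415.7, 401.8, 60, 0, 0, -0.281], [0, 415.7, 401.8, 60, 0, 0, -0.281], [0, 415.7, 401.8, 60, 0, 0, -0.281], [0, 415.7, 401.8, 60, 0, 0, -0.281], [0, 415.7, 401.8, 60, 0, 0, -0.281], [0, 415.7, 401.8, 60, 0, 0, -0.281]]]}}

```text
clock: 1.35
position: [470.4, 33.2, 170.5]
ee_rot: [0.998, -0.07, -0.001, 0.0]
contact_force: [-0.3, 0.9, 0.1]
gripper_width: -0.1
grasp_force: 0.0
```

```bash
python3 go.py 470 35.5 24 -0.135
```

```text
t 1.35 pos [470.4  33.2 170.5] yaw -0.139 F [-0.3  0.9  0.1] w -0.1
shift [ -0.5  -2.4 146.4] turn [ 0.001  0.002 -0.004]
```

Call:
{"op": "servo_tool", "data": {"rows": [[[0, 0, -1, 60, 0, 0, 0], [0, 0, -1, 120, 0, 0, 0], [0, 0, -1, 146.4, 0, 0, 0], [0, 0, -1, 146.4, 0, 0, 0], [0, 0, -1, 146.4, 0, 0, 0], [0, 12, -1, 146.4, 0, 0, 0], [0, 22, -1, 146.4, 0, 0, 0], [0, 32, -1, 146.4, 0, 0, 0], [0, 42, -1, 146.4, 0, 0, 0]]]}}

```text
clock: 2.48
position: [512.4, 31.3, 25.1]
ee_rot: [0.998, -0.068, -0.0, 0.0]
contact_force: [-2.3, 0.8, 3.6]
gripper_width: 0.1
grasp_force: 1.5
```

```bash
python3 go.py 549 24.7 24 -0.135
```

```text
t 2.48 pos [512.4  31.3  25.1] yaw -0.135 F [-2.3  0.8  3.6] w 0.1
shift [37.1  1.6  1. ] turn [ 0.     0.001 -0.   ]
```

Call:
{"op": "servo_tool", "data": {"rows": [[[0, 6, 0.5, 1, 0, 0, 0], [0, 12, 1, 1, 0, 0, 0], [0, 18, 1.3, 1, 0, 0, 0], [0, 23, 1.5, 1, 0, 0, 0], [0, 27, 1.5, 1, 0, 0, 0], [0, 30, 1.5, 1, 0, 0, 0], [0, 32, 1.5, 1, 0, 0, 0], [0, 33, 1.5, 1, 0, 0, 0]]]}}

```text
clock: 3.48
position: [544.7, 25.7, 23.9]
ee_rot: [0.998, -0.067, -0.0, 0.0]
contact_force: [-1.0, 0.5, -0.1]
gripper_width: 0.0
grasp_force: 0.5
```

Call:
{"op": "servo_tool", "data": {"rows": [[[0, 1, 0, 0, 0, 0, 0], [0, 2, 0, 0, 0, 0, 0], [0, 3, 0, 0, 0, 0, 0], [0, 3, 0, 0, 0, 0, 0]]]}}

```text
clock: 3.98
position: [547.8, 25.3, 24.0]
ee_rot: [0.998, -0.067, 0.0, -0.0]
contact_force: [-2.0, -0.6, -0.7]
gripper_width: -0.1
grasp_force: 0.3
```

Call:
{"op": "servo_tool", "data": {"rows": [[[0, 1, 0, 0, 0, 0, 0], [0, 2, 0, 0, 0, 0, 0], [0, 3, 0, 0, 0, 0, 0], [0, 3, 0, 0, 0, 0, 0]]]}}

```text
clock: 4.47
position: [550.7, 24.9, 24.0]
ee_rot: [0.998, -0.067, 0.0, 0.0]
contact_force: [-1.6, -0.9, 1.4]
gripper_width: -0.2
grasp_force: 0.8
```

Call:
{"op": "servo_tool", "data": {"rows": [[[0, 1, 0, 0, 0, 0, 0], [0, 2, 0, 0, 0, 0, 0], [0, 3, 0, 0, 0, 0, 0], [0, 3, 0, 0, 0, 0, 0]]]}}

```text
clock: 4.97
position: [550.8, 24.5, 23.8]
ee_rot: [0.998, -0.068, -0.003, 0.0]
contact_force: [-8.8, 4.0, 6.7]
gripper_width: -0.1
grasp_force: 4.6
```

Call:
{"op": "servo_tool", "data": {"rows": [[[0, 2, 0, 0, 0, 0, 0], [0, 3, 0, 0, 0, 0, 0], [0, 3, 0, 0, 0, 0, 0]]]}}

```text
clock: 5.35
position: [550.8, 24.1, 23.5]
ee_rot: [0.998, -0.068, -0.006, 0.001]
contact_force: [-15.4, 8.0, 11.9]
gripper_width: -0.4
grasp_force: 8.0
```

Call:
{"op": "servo_tool", "data": {"rows": [[[0, -6, 0, 0, 0, 0, 0], [0, -15, 0, 0, 0, 0, 0], [0, -20, 0, -40, 0, 0, 0], [0, -20, 0, -100, 0, 0, 0], [60, -20, 0, -150, 0, 0, 0], [85, -20, 0, -170, 0, 0, 0]]]}}

```text
clock: 6.1
position: [538.7, 27.1, 198.0]
ee_rot: [0.998, -0.067, 0.004, -0.001]
contact_force: [-0.6, 0.1, -0.8]
gripper_width: 35.5
grasp_force: 0.0
```

```bash
python3 - <<'E'
from h import *
im=arm.get_image("top")[:,:,::-1]; cv2.imwrite("pics/top1.png",im)
im2=arm.get_image("side")[:,:,::-1]
a=cv2.resize(im[180:290,290:380],None,fx=5,fy=5,interpolation=2)[:500,:400]
b=cv2.resize(im2[195:285,260:380][:, :],None,fx=3.3,fy=3.3,interpolation=2)
c=np.zeros((500,400+b.shape[1],3),np.uint8); c[:,:400]=a; c[:b.shape[0],400:]=b; cv2.imwrite("pics/c2.png",c)
E
python3 go.py 521.3 334.5 130 0
```

```text
t 6.2 pos [538.7  27.2 197.1] yaw -0.135 F [ 0.4 -0.3 -0.5] w 50.8
shift [ -59.  -302.    67.6] turn [-0.003 -0.008 -0.135]
```

View pics/c2.png

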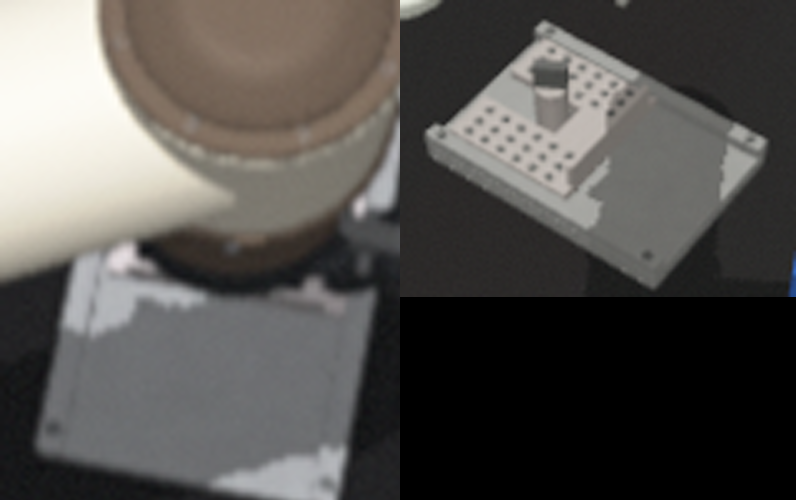

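The plate is home: in the side view its slot end touches the post. Next is the spacer, gripped on a diagonal to keep clear of the neighbouring rings.

```bash
python3 go.py 521.3 334.5 110 -0.8
```

```text
t 6.2 pos [538.7  27.2 197.1] yaw -0.135 F [ 0.4 -0.3 -0.5] w 50.8
shift [ -59.1 -301.9   87.6] turn [-0.005 -0.006  0.665]
```

Call:
{"op": "servo_tool", "data": {"rows": [[[85, -59, -302, 20, 0, 0, 0.665], [85, -59, -302, 20, 0, 0, 0.665], [85, -59, -302, 20, 0, 0, 0.665], [85, -59, -302, 20, 0, 0, 0.665], [85, -59, -302, 87, 0, 0, 0.665], [85, -59, -302, 87, 0, 0, 0.665], [85, -59, -302, 87, 0, 0, 0.665], [85, -59, -302, 87, 0, 0, 0.665]]]}}

```text
clock: 7.2
position: [518.9, 333.5, 106.4]
ee_rot: [0.921, -0.389, -0.0, 0.0]
contact_force: [-0.1, -0.0, -0.1]
gripper_width: 84.9
grasp_force: 0.0
```

```bash
python3 go.py 521.3 334.5 3 -0.8
```

```text
t 7.2 pos [518.9 333.5 106.4] yaw -0.8 F [-0.1 -0.  -0.1] w 84.9
shift [  0.9  -2.5 103.4] turn [ 0.001 -0.     0.   ]
```

Call:
{"op": "servo_tool", "data": {"rows": [[[85, 0.5, -2, 50, 0, 0, 0], [85, 0.5, -2, 90, 0, 0, 0], [85, 0.5, -2, 103, 0, 0, 0], [85, 0.5, -2, 103, 0, 0, 0], [85, 0.5, -2, 103, 0, 0, 0]]]}}

```text
clock: 7.82
position: [522.0, 335.8, 6.1]
ee_rot: [0.921, -0.389, 0.001, -0.002]
contact_force: [-0.3, 0.1, 0.2]
gripper_width: 85.4
grasp_force: 0.0
```

Call:
{"op": "servo_tool", "data": {"rows": [[[50, 0, 0, 0, 0, 0, 0], [50, 0, 0, 0, 0, 0, 0], [50, 0, 0, 0, 0, 0, 0], [50, 0, 0, 0, 0, 0, 0], [50, 0, 0, 0, 0, 0, 0]]]}}

```text
clock: 8.45
position: [521.3, 335.6, 6.2]
ee_rot: [0.921, -0.389, 0.001, -0.001]
contact_force: [-0.6, -1.6, 7.2]
gripper_width: 62.6
grasp_force: 65.3
```

Call:
{"op": "servo_tool", "data": {"rows": [[[50, 0, 0, -10, 0, 0, 0], [50, 0, 0, -50, 0, 0, 0], [50, 0, 0, -100, 0, 0, 0], [50, 0, 0, -130, 0, 0, 0], [50, 0, 0, -130, 0, 0, 0], [50, 0, 0, -130, 0, 0, 0]]]}}

```text
clock: 9.2
position: [519.7, 334.4, 132.9]
ee_rot: [0.921, -0.39, -0.001, 0.001]
contact_force: [-0.1, -0.7, -2.7]
gripper_width: 62.2
grasp_force: 66.4
```

```bash
python3 go.py 609.9 16.5 136 -0.135; python3 - <<'E'
from h import *
cv2.imwrite("pics/side_lift.png",arm.get_image("side")[:,:,::-1])
E
```

```text
t 9.2 pos [519.7 334.4 132.9] yaw -0.8 F [-0.1 -0.7 -2.7] w 62.2
shift [290.9 156.7  -3. ] turn [ 0.002  0.001 -0.665]
```

Call:
{"op": "servo_tool", "data": {"rows": [[[50, 291, 157, -3, 0, 0, -0.665], [50, 291, 157, -3, 0, 0, -0.665], [50, 291, 157, -3, 0, 0, -0.665], [50, 291, 157, -3, 0, 0, -0.665], [50, 291, 157, -3, 0, 0, -0.665], [50, 291, 157, -3, 0, 0, -0.665], [50, 291, 157, -3, 0, 0, -0.665], [50, 291, 157, -3, 0, 0, -0.665]]]}}

```text
clock: 10.25
position: [610.1, 17.2, 135.6]
ee_rot: [0.998, -0.067, -0.001, 0.0]
contact_force: [-0.5, 0.3, -1.5]
gripper_width: 62.4
grasp_force: 66.3
```

```bash
python3 go.py 609.9 16.5 85 -0.135; python3 - <<'E'
from h import *
a=arm.get_image("side")[:,:,::-1]; b=arm.get_image("top")[:,:,::-1]
c=np.hstack([cv2.resize(a[130:270,240:380],None,fx=2.85,fy=2.85,interpolation=2),cv2.resize(b[150:290,270:410],None,fx=2.85,fy=2.85,interpolation=2)])
cv2.imwrite("pics/c3.png",c)
E
```

```text
t 10.25 pos [610.1  17.2 135.6] yaw -0.135 F [-0.5  0.3 -1.5] w 62.4
shift [ 0.   0.6 50.6] turn [0.001 0.002 0.   ]
```

View pics/c3.png

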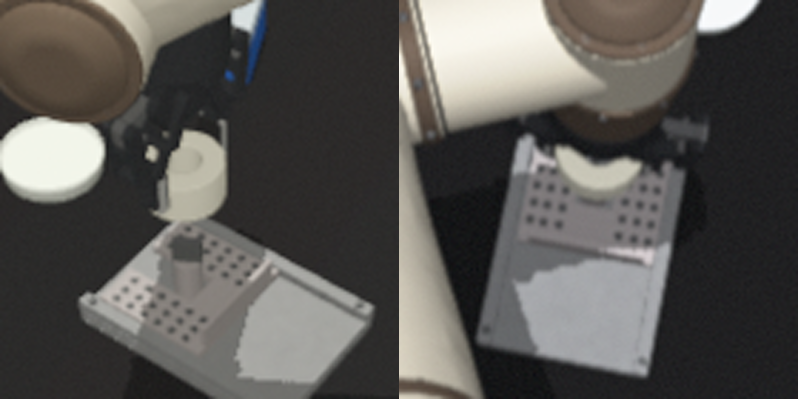

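Call:
{"op": "servo_tool", "data": {"rows": [[[50, 0, 0.3, 30, 0, 0, 0], [50, 0, 0.3, 48, 0, 0, 0], [50, 0, 0.3, 56, 0, 0, 0], [50, 0, 0.3, 62, 0, 0, 0], [50, 0, 0.3, 65, 0, 0, 0], [50, 0, 0.3, 65, 0, 0, 0]]]}}

```text
clock: 11.1
position: [611.0, 16.7, 72.3]
ee_rot: [0.998, -0.067, 0.0, -0.0]
contact_force: [-0.0, 0.3, -2.0]
gripper_width: 62.3
grasp_force: 66.3
```

```bash
python3 go.py 609.9 16.5 30 -0.135
```

```text
t 11.1 pos [611.   16.7  72.3] yaw -0.135 F [-0.   0.3 -2. ] w 62.3
shift [-1.1  0.3 42.3] turn [-0.    -0.001  0.   ]
```

Below the tongue's top with no contact. I carry on down gently.

Call:
{"op": "servo_tool", "data": {"rows": [[[50, -0.8, 0, 8, 0, 0, 0], [50, -0.8, 0, 16, 0, 0, 0], [50, -0.8, 0, 24, 0, 0, 0], [50, -0.8, 0, 31, 0, 0, 0], [50, -0.8, 0, 36, 0, 0, 0], [50, -0.8, 0, 38, 0, 0, 0], [50, -0.8, 0, 38, 0, 0, 0]]]}}

```text
clock: 11.98
position: [610.0, 16.7, 33.9]
ee_rot: [0.998, -0.067, 0.0, 0.0]
contact_force: [0.0, 0.2, -1.3]
gripper_width: 62.2
grasp_force: 66.3
```

Call:
{"op": "servo_tool", "data": {"rows": [[[50, 0, 0, 2, 0, 0, 0], [50, 0, 0, 4, 0, 0, 0], [50, 0, 0, 6, 0, 0, 0], [50, 0, 0, 6, 0, 0, 0]]]}}

```text
clock: 12.48
position: [610.1, 16.7, 29.3]
ee_rot: [0.998, -0.067, 0.0, 0.0]
contact_force: [-2.8, -0.8, 5.3]
gripper_width: 62.2
grasp_force: 67.0
```

Call:
{"op": "servo_tool", "data": {"rows": [[[85, 0, 0, 1, 0, 0, 0], [85, 0, 0, 1, 0, 0, 0], [85, 0, 0, 0, 0, 0, 0], [85, 0, 0, 0, 0, 0, 0], [85, 0, 0, -15, 0, 0, 0], [85, 0, 0, -60, 0, 0, 0], [85, 0, 0, -120, 0, 0, 0], [85, 0, 0, -150, 0, 0, 0]]]}}

```text
clock: 13.48
position: [611.6, 16.9, 183.2]
ee_rot: [0.998, -0.067, 0.004, -0.001]
contact_force: [0.0, -0.5, 0.0]
gripper_width: 85.0
grasp_force: 0.0
```

```bash
python3 go.py 462.5 -278.6 150 0.395 462.5 -278.6 150 -1.176
```

```text
t 13.47 pos [611.6  16.9 183.2] yaw -0.134 F [ 0.  -0.5  0. ] w 85.0
shift [-108.4  312.8   31.8] turn [-0.    -0.007 -0.529]
shift [-108.4  312.8   31.8] turn [-0.005 -0.005  1.042]
```

Call:
{"op": "servo_tool", "data": {"rows": [[[85, -108, 313, 0, 0, 0, -0.529], [85, -108, 313, 0, 0, 0, -0.529], [85, -108, 313, 0, 0, 0, -0.529], [85, -108, 313, 32, 0, 0, -0.529], [85, -108, 313, 80, 0, 0, -0.529], [85, -108, 313, 80, 0, 0, -0.529], [85, -108, 313, 80, 0, 0, -0.529], [85, -108, 313, 80, 0, 0, -0.529]]]}}

```text
clock: 14.48
position: [461.9, -279.1, 99.2]
ee_rot: [0.981, 0.196, 0.001, 0.001]
contact_force: [0.2, 0.7, 0.1]
gripper_width: 85.2
grasp_force: 0.0
```

```bash
python3 go.py 462.5 -278.6 13 0.395; python3 - <<'E'
from h import *
b=arm.get_image("top"); cv2.imwrite("pics/c4.png",cv2.resize(b[180:290,290:380,::-1],None,fx=5,fy=5,interpolation=2))
E
```

```text
t 14.47 pos [ 461.9 -279.1   99.2] yaw 0.395 F [0.2 0.7 0.1] w 85.2
shift [ 0.6 -0.4 86.2] turn [ 0.002 -0.002 -0.   ]
```

View pics/c4.png

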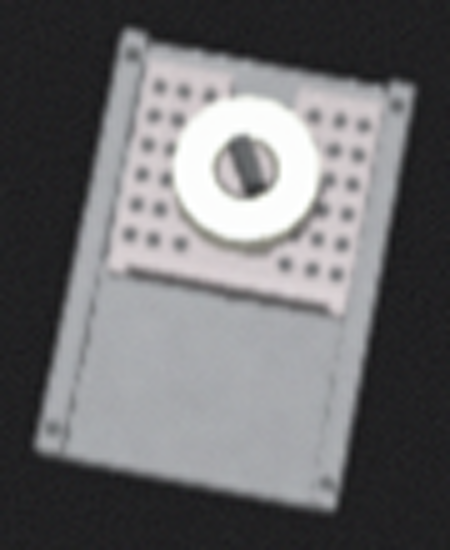

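The spacer lies flat around the post, with the tongue visible in its hole at crop (247,165). I refit the tongue and ring from this picture.

```bash
python3 - <<'E'
from h import *
b=arm.get_image("top"); g=cv2.cvtColor(b,cv2.COLOR_RGB2GRAY)
m=((g[190:240,318:362]>215)*255).astype(np.uint8)
c=max(cv2.findContours(m,0,1)[0],key=cv2.contourArea); e=cv2.fitEllipse(cv2.convexHull(c)); uv=np.array(e[0])+[318,190]
print("ring",ray(uv,57)[:2].round(1),e[1])
print(g[204:222,330:350])
E
```

```text
ring [610.6  16. ] (28.37240982055664, 29.218183517456055)
[[252 252 253 253 253 253 253 253 253 253 253 253 253 253 253 253 253 253
  251 244]
 [253 253 252 253 253 253 253 253 252 250 253 253 253 253 253 252 253 253
  253 252]
 [253 253 253 253 253 253 243 233 224 225 247 252 253 253 253 253 253 253
  253 253]
 [253 253 253 253 253 241 192 155 140 155 206 227 238 250 253 253 253 253
  253 253]
 [253 253 253 253 242 187 122 106 103 113 145 168 188 225 249 253 253 253
  253 253]
 [253 253 253 242 200 138  93  97 104 108 132 167 171 174 226 252 253 253
  253 253]
 [253 254 249 211 167 154 107  96 104 104 124 169 182 164 180 239 253 253
  253 253]
 [253 253 237 174 171 183 131  96 101 105 113 151 192 183 161 209 252 253
  253 253]
 [253 253 219 162 188 197 154  97  97 105 106 135 189 196 164 187 250 253
  253 253]
 [253 252 207 160 195 203 175 108  90 103 104 126 173 195 169 182 248 253
  253 253]
 [253 252 219 163 194 206 187 133  93  99 105 116 159 192 172 184 248 254
  253 253]
 [253 253 235 170 188 205 198 168 106  97 103 109 140 180 163 191 250 253
  253 253]
 [253 253 247 188 170 191 204 188 120  85  87  86 108 149 157 223 252 253
  253 253]
 [253 253 252 234 176 171 192 188 130  77  61  62  79 129 189 246 254 253
  252 253]
 [253 253 254 251 222 179 172 169 137  82  64  90 131 189 240 253 253 253
  253 253]
 [253 253 253 253 249 236 206 179 163 137 140 182 228 245 253 253 253 253
  252 253]
 [252 253 253 253 253 252 246 238 237 234 237 246 253 254 253 253 253 253
  253 253]
 [253 253 253 253 253 253 253 253 253 253 253 253 253 253 253 253 253 253
  253 254]]
```

Call:
{"op": "servo_tool", "data": {"rows": [[[85, 0.4, -0.3, 40, 0, 0, 0], [85, 0.4, -0.3, 70, 0, 0, 0], [85, 0.4, -0.3, 86, 0, 0, 0], [85, 0.4, -0.3, 86, 0, 0, 0], [85, 0.4, -0.3, 86, 0, 0, 0]]]}}

```text
clock: 15.2
position: [462.4, -278.6, 13.1]
ee_rot: [0.981, 0.196, 0.001, 0.001]
contact_force: [0.2, 1.1, 0.5]
gripper_width: 84.9
grasp_force: 0.0
```

Call:
{"op": "servo_tool", "data": {"rows": [[[30, 0, 0, 0, 0, 0, 0], [30, 0, 0, 0, 0, 0, 0], [30, 0, 0, 0, 0, 0, 0], [30, 0, 0, 0, 0, 0, 0], [30, 0, 0, 0, 0, 0, 0], [30, 0, 0, 0, 0, 0, 0]]]}}

```text
clock: 15.95
position: [461.8, -278.8, 12.8]
ee_rot: [0.981, 0.196, 0.001, 0.0]
contact_force: [0.1, 1.0, 5.6]
gripper_width: 44.9
grasp_force: 63.2
```

Call:
{"op": "servo_tool", "data": {"rows": [[[30, 0, 0, -10, 0, 0, 0], [30, 0, 0, -50, 0, 0, 0], [30, 0, 0, -100, 0, 0, 0], [30, 0, 0, -120, 0, 0, 0], [30, 0, 0, -120, 0, 0, 0]]]}}

```text
clock: 16.58
position: [461.6, -278.6, 133.3]
ee_rot: [0.981, 0.196, 0.002, 0.001]
contact_force: [0.1, 0.4, -3.3]
gripper_width: 45.3
grasp_force: 62.6
```

```bash
python3 go.py 609.8 16.2 125 0.327; python3 - <<'E'
from h import *
cv2.imwrite("pics/side5.png",cv2.resize(arm.get_image("side")[90:250,330:530,::-1],None,fx=3,fy=3,interpolation=2))
E
```

```text
t 16.57 pos [ 461.6 -278.6  133.3] yaw 0.394 F [ 0.1  0.4 -3.3] w 45.3
shift [ 249.9 -215.4    8.7] turn [ 0.002 -0.003  0.067]
```

View pics/side5.png

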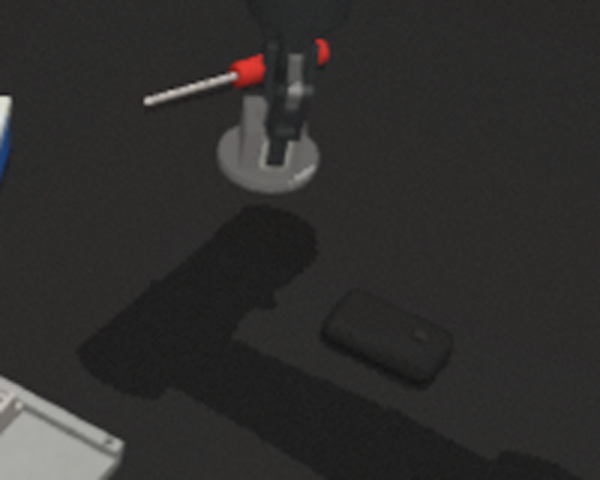

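The cap hangs level in the gripper, with its flange at crop (268,158). I carry it over the post.

Call:
{"op": "servo_tool", "data": {"rows": [[[30, 250, -215.5, 0, 0, 0, 0.067], [30, 250, -215.5, 0, 0, 0, 0.067], [30, 250, -215.5, 0, 0, 0, 0.067], [30, 250, -215.5, 0, 0, 0, 0.067], [30, 250, -215.5, 0, 0, 0, 0.067], [30, 250, -215.5, 0, 0, 0, 0.067], [30, 250, -215.5, 8, 0, 0, 0.067], [30, 250, -215.5, 8, 0, 0, 0.067], [30, 250, -215.5, 8, 0, 0, 0.067]]]}}

```text
clock: 17.75
position: [608.4, 14.9, 123.5]
ee_rot: [0.987, 0.162, -0.001, 0.0]
contact_force: [-0.3, 0.6, -3.2]
gripper_width: 45.1
grasp_force: 62.7
```

```bash
python3 go.py 609.8 16.2 92 0.327
```

```text
t 17.75 pos [608.4  14.9 123.5] yaw 0.325 F [-0.3  0.6 -3.2] w 45.1
shift [ 1.8 -0.7 31.5] turn [-0.     0.002 -0.002]
```

Call:
{"op": "servo_tool", "data": {"rows": [[[30, 1.2, -0.5, 15, 0, 0, 0], [30, 1.2, -0.5, 25, 0, 0, 0], [30, 1.2, -0.5, 31, 0, 0, 0], [30, 1.2, -0.5, 31, 0, 0, 0], [30, 1.2, -0.5, 31, 0, 0, 0]]]}}

```text
clock: 18.38
position: [610.5, 17.4, 93.2]
ee_rot: [0.987, 0.163, 0.0, 0.0]
contact_force: [-0.7, -0.2, -3.0]
gripper_width: 45.3
grasp_force: 62.7
```

```bash
python3 go.py 609.8 16.2 86 0.327
```

```text
t 18.38 pos [610.5  17.4  93.2] yaw 0.327 F [-0.7 -0.2 -3. ] w 45.3
shift [-1.1  0.9  7.2] turn [ 0.    -0.001  0.   ]
```

Call:
{"op": "servo_tool", "data": {"rows": [[[30, -1, 0.8, 0, 0, 0, 0], [30, -1, 0.8, 1, 0, 0, 0], [30, -1, 0.8, 2, 0, 0, 0], [30, -1, 0.8, 3, 0, 0, 0], [30, -1, 0.8, 4, 0, 0, 0], [30, -1, 0.8, 5, 0, 0, 0], [30, -1, 0.8, 6, 0, 0, 0]]]}}

```text
clock: 19.25
position: [609.5, 16.2, 86.8]
ee_rot: [0.987, 0.163, -0.0, 0.0]
contact_force: [1.0, -0.0, -2.9]
gripper_width: 45.2
grasp_force: 62.7
```

Call:
{"op": "servo_tool", "data": {"rows": [[[30, 0, 0, 1, 0, 0, 0], [30, 0, 0, 2, 0, 0, 0], [30, 0, 0, 2, 0, 0, 0]]]}}

```text
clock: 19.62
position: [609.4, 16.2, 84.8]
ee_rot: [0.987, 0.163, -0.0, 0.0]
contact_force: [-0.0, 0.4, -2.9]
gripper_width: 45.2
grasp_force: 62.7
```

The cap is below first-contact height with no force, so it is entering. I continue lightly.

Call:
{"op": "servo_tool", "data": {"rows": [[[30, 0, 0, 1, 0, 0, 0], [30, 0, 0, 2, 0, 0, 0], [30, 0, 0, 3, 0, 0, 0], [30, 0, 0, 4, 0, 0, 0], [30, 0, 0, 4, 0, 0, 0]]]}}

```text
clock: 20.25
position: [609.4, 16.2, 80.8]
ee_rot: [0.987, 0.163, -0.0, 0.0]
contact_force: [-0.0, 0.2, -2.8]
gripper_width: 45.2
grasp_force: 62.7
```

Call:
{"op": "servo_tool", "data": {"rows": [[[30, 0, 0, 1.5, 0, 0, 0], [30, 0, 0, 3, 0, 0, 0], [30, 0, 0, 4.5, 0, 0, 0], [30, 0, 0, 6, 0, 0, 0], [30, 0, 0, 6, 0, 0, 0]]]}}

```text
clock: 20.88
position: [609.4, 16.2, 74.7]
ee_rot: [0.987, 0.163, -0.0, 0.0]
contact_force: [-0.2, -0.3, -2.1]
gripper_width: 45.1
grasp_force: 62.7
```

Call:
{"op": "servo_tool", "data": {"rows": [[[30, 0, 0, 1, 0, 0, 0], [30, 0, 0, 2, 0, 0, 0], [30, 0, 0, 3, 0, 0, 0], [30, 0, 0, 4, 0, 0, 0], [30, 0, 0, 4, 0, 0, 0]]]}}

```text
clock: 21.5
position: [609.4, 16.2, 70.8]
ee_rot: [0.987, 0.163, -0.0, 0.0]
contact_force: [0.1, -0.2, -2.9]
gripper_width: 45.3
grasp_force: 62.7
```

Call:
{"op": "servo_tool", "data": {"rows": [[[30, 0, 0, 0.7, 0, 0, 0], [30, 0, 0, 1.4, 0, 0, 0], [30, 0, 0, 1.4, 0, 0, 0]]]}}

```text
clock: 21.88
position: [609.6, 16.2, 69.9]
ee_rot: [0.987, 0.163, 0.0, 0.0]
contact_force: [-1.2, 0.6, 0.1]
gripper_width: 45.4
grasp_force: 63.1
```

The cap is seated on the spacer: contact came at 69.9, against 69.8 expected. I let go and back off.

Call:
{"op": "servo_tool", "data": {"rows": [[[50, 0, 0, 0.5, 0, 0, 0], [60, 0, 0, 0, 0, 0, 0], [85, 0, 0, 0, 0, 0, 0], [85, 0, 0, 0, 0, 0, 0], [85, 0, 0, -20, 0, 0, 0], [85, 0, 0, -70, 0, 0, 0], [85, 0, 0, -120, 0, 0, 0], [85, -50, 60, -130, 0, 0, 0], [85, -90, 110, -130, 0, 0, 0], [85, -130, 160, -130, 0, 0, 0]]]}}

```text
clock: 23.12
position: [543.7, -160.4, 200.0]
ee_rot: [0.987, 0.163, 0.001, 0.0]
contact_force: [0.4, -0.6, -0.7]
gripper_width: 84.9
grasp_force: 0.0
```

```bash
python3 - <<'E'
from h import *
a=arm.get_image("side")[:,:,::-1]; b=arm.get_image("top")[:,:,::-1]
cv2.imwrite("pics/c6.png",np.hstack([cv2.resize(a[170:290,250:370],(400,400),interpolation=2),cv2.resize(b[160:280,280:400],(400,400),interpolation=2)]))
for n,X in(("side",(610.6,16.3,102)),("top",(610.6,16.3,102)),("top",(610.6,16.3,62))): print(n,proj(X,n))
E
```

```text
side [[304.38617729 205.22727152]]
top [[339.33552329 208.0368306 ]]
top [[338.66294083 212.50181839]]
```

View pics/c6.png

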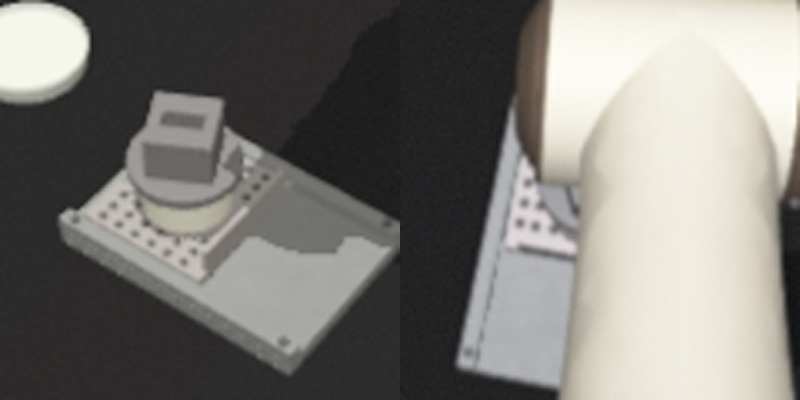

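The side view shows the cap lying flat on the spacer. Its slot centre is at pixel (305,206), against (304,205) predicted, and the arm is clear. I hand it in.

```bash
python3 -c "
from bench import arm
print(arm.job_done())"
```

```text
the job is handed in; nothing more can be done
None
```

The filter holder is made up and handed in at about 23 s: plate home against the post, spacer flat on it, and cap over the tongue flat on the spacer; no verdict came back, but force readings stayed low and the last side view looked right.

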